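Open the flat battery well on the macro-light pack

TASK

The cell under the orange cap is flat. First push the orange cap straight down against its spring, then, keeping it down, twist it anticlockwise (seen from above) until its catch lets go, lift it off and stand it upright on its plug in the empty white tray. Leave the blue cap locked and undisturbed.

Things in the scene. Friction and masses are not known exactly. Their poses are not given: they have to be found in the camera images.
- orange_cap_grip (a point): Orange cap, 70 mm high, z up: plug d 40 with brass lugs (58 across) at its foot, flange d 72 at 28-34 mm, on it a grip bar 52 long (x), 22 wide (y; grip this), 36 high, white line on top. Point: on the axis in the bar, 21 mm above the flange, 15 below the bar's top, 55 above the foot. 200 g. Locked in a well at start: point 116 mm above the table, bar along the pack's x.
- blue_cap_grip (a point): Same point of the like blue cap in the other well; to stay locked. Either cap: turns only once pushed 8 mm straight down (11 is good; bottoms at 14); the spring resists with 7 to 13 N. Kept down, turn it 65 degrees anticlockwise from above (56 to 74 will do, end stop at 79). Let up, it rises 8 mm above its locked height and lifts straight out, clear of the well 25 mm above that height.
- pack: Twin battery pack, fixed: black box 110 (its x) by 250 (its y) by 45 mm high; origin at the centre of its underside. Two grey collars (wells), d 72, 30 mm high, stand on its top at y = -60 and +60 mm, each closed by a cap, either colour in either. On the deck by each collar a white dot shows where the bar points when locked, a green dot when free.
- tray: The empty white square tray, 160 by 160 mm outside, 18 mm high, walls and floor 5 mm thick, fixed to the table; origin at the centre of its underside, sides along its x and y.
Things that resemble listed ones, but are neither listed nor needed, are in the scene too. What is meant by the tray is not green or yellow, and is the larger of those in its own colour.

How it is judged (in metres and radians):
On the way, in this order (a step that is already met when the one before it is completed fails the run):
1. the orange cap is pushed down at least 7 mm in its well before it is turned (its bar still within 14 degrees of the pack's x) (z of orange_cap_grip in the frame of pack between 0.096 and 0.109 m and angle between the x axis of orange_cap_grip and the x axis of pack, either way round below 0.25 rad), for 0.1 s.
2. the orange cap is twisted at least 40 degrees in its well (z of orange_cap_grip in the frame of pack below 0.136 m and x of orange_cap_grip in the frame of pack between -0.012 and 0.012 m and angle between the x axis of orange_cap_grip and the x axis of pack, either way round above 0.75 rad), for 0.02 s.
At the end, for the whole second after the job is handed in: The orange cap stands upright (within 10 degrees) on the floor of the white tray (its axis within 55 mm of the tray's centre along each side, its grip point under 66 mm high), released; the blue cap is still locked in its well (moved under 8 mm, its bar within 17 degrees of the pack's x) (x of orange_cap_grip in the frame of tray between -0.055 and 0.055 m and y of orange_cap_grip in the frame of tray between -0.055 and 0.055 m and z of orange_cap_grip in the frame of tray below 0.066 m and angle between orange_cap_grip's own z axis and vertical below 0.17 rad and distance of blue_cap_grip from where it was at the start of the episode below 0.008 m and angle between the x axis of blue_cap_grip and the x axis of pack, either way round below 0.3 rad); the robot touches nothing.
It fails at once if the blue cap is pushed, turned free or pulled (8 mm or more, or 17 degrees) (distance of blue_cap_grip from where it was at the start of the episode above 0.008 m or angle between the x axis of blue_cap_grip and the x axis of pack, either way round above 0.3 rad).
It also fails if it takes over 40 s, if anything falls off the work surface, if the arm or the gripper's body presses on something with over 40 N, if the wrist force passes 120 N, or if a joint passes its speed limit or range.

ROBOT

A 6-joint arm with a two-finger parallel gripper is mounted at the origin on the work surface. World frame = base frame: x ahead of the robot, y to its left, z up, the work surface at z = 0. Lengths are in m, angles in degrees, forces in N, time in s.
With the tool pointing down it reaches from about 0.35 to 0.875 m from the base axis. Payload 4.2 kg.
Tool frame: the origin (TCP) lies at the very end of the fingers, on their centre line; the grasp point (between the pads) lies 19 mm behind it (r.grip_point_offset is the distance from the TCP to the grasp point, in m); z points along the fingers, y is the line along which they close (so a half turn about z gives the same grasp; the last joint's range is limited). The gripper opens to 87 mm and grips with 3 to 60 N. Pads are 19 mm wide; open, the fingers measure 117 mm over their backs; the gripper's body (75 mm by 190 mm) begins 51 mm behind the grasp point.
Start: joints at [89.358, 22.042, 0.453, 0, -68.411, -14.817], TCP at [0.167, 0.602, 0.223] pointing down, gripper open.
Joint ranges: [-179.83, 179.83], [-69.29, 118.12], [-61.27, 80.66], [-181.25, 117.63], [-171.15, -9.14], [-177.46, 177.46]. Speed limits (degrees/s): [159.86, 159.86, 180, 180, 180, 180].

INTERFACE

Orientations are given as a 3x3 rotation matrix whose columns are the frame's x, y, z axes.
In Python, from station import r, cams gives the robot as it stands. The module is installed in compiled form; this text tells all that it offers.
- The arm moves only by the shell command python3 -m handwheel 'ROWS'. ROWS is JSON, a list that holds one entry, the list of rows, each a list of 7 numbers: the turn, a rotation vector about the tool's x, y, z in units of 6 degrees (1.0 is 6 degrees), then the shift along the tool's x, y, z in m, then the finger opening in m, from 0 to 0.087. In form: [[[ax, ay, az, x, y, z, jaw], ...]]. A call has 1 to 12 rows; each row shifts and turns the commanded pose from where the row before left it, along the tool's axes as they then stand; what a row does not reach is not made up. A row lasts 1/10 s, in which the tool goes at most 50 mm and 8.59 degrees, less where a joint would pass 70% of its speed; a pose out of reach is approached as far as the arm can. A call with a gripper value outside its range is refused whole. The fingers move at their own pace and stop on an object; the grip force is fixed at half the most. Time passes only in rows, so rows that do not move let the fingers close. It gives the time, the measured TCP pose, the force, the opening and the grip force at its end, in the units of the state.
- r.sense(): the state, without advancing time (a new reading comes with each control period).
- cams.capture(name): name is "scene" or "top"; returns the picture (400x640x3 uint8, red, green, blue); there is no depth.
- cams.get_calibration(name): a dict with "camera_matrix" (3x3 intrinsics, pixels), "k1" (the pictures are not rectified: a ray, as slopes to the right and down, at radius r is drawn at 1 + k1 r^2 times it, then the intrinsics apply), "rvec" (rotation vector, rad) and "tvec" (3), from world to camera coordinates, as OpenCV has them. Camera axes: x right, y down, z forward; pixel columns grow to the right and rows downward; lengths in m; the calibration is good to about 2 mm. A picture is of the moment at which its call begins. get_calibration takes no time and is no camera call.
- r.finish_job(): hands the job in; it is judged then, once.
The state is a dict: "time_s": time; "joints": joint angles; "joint_velocities": joint speeds; "effort": joint torques, N m; "tcp_pos": TCP position; "ee_rot": TCP orientation; "wrist_force": force on the tool from outside, world axes, zero at the start; "moment": the same for the moment, N m; "gripper_width": opening from 0.0 (shut) to 1.0 (fully open); "gripper_force": force on a finger pad.
Only numpy, scipy, OpenCV 4.12 (cv2) and the standard library are available. Lean on these libraries where they do the work, as an engineer would, in place of code of your own. Each camera call takes 0.05 s, during which the arm holds its last target. There are 200 camera calls.

## Working session

There is one attempt and no reset: what is moved stays moved. The work goes in short steps, Python scripts to look and compute and a shell command to move; the robot and the scene stay as the last step left them, time stands still between calls to the robot, and variables do not carry over. Pictures are saved under pics/ and viewed, at most 10 in all, crops included, and the job is handed in when it is done.

```bash
mkdir -p pics; python3 - <<'E'
from station import r,cams
import cv2
for n in("scene","top"):
    cv2.imwrite(f"pics/{n}0.png",cams.capture(n)[:,:,::-1]); print(n,cams.get_calibration(n))
s=r.sense();print(s,r.grip_point_offset)
E
```

```text
scene {'camera_matrix': array([[415.41563143,   0.        , 314.31178356],
       [  0.        , 415.41563143, 195.77793807],
       [  0.        ,   0.        ,   1.        ]]), 'k1': -0.012388942535945148, 'rvec': array([ 2.18242617,  0.62904538, -0.33337703]), 'tvec': array([-0.31051189, -0.07589535,  1.045701  ])}
top {'camera_matrix': array([[379.28446016,   0.        , 315.17540523],
       [  0.        , 379.28446016, 194.60417118],
       [  0.        ,   0.        ,   1.        ]]), 'k1': -0.056454284648066407, 'rvec': array([ 2.13337427, -2.06082166,  0.23398869]), 'tvec': array([-0.07411927,  0.40404036,  0.86603205])}
{'time_s': 0.1, 'joints': array([ 8.93575580e+01,  2.20866429e+01,  3.87037933e-01, -2.45511701e-02,
       -6.84126236e+01, -1.48161605e+01]), 'joint_velocities': array([-0.20290369, -0.10192774,  0.14543181,  0.05599501,  0.02735492,
        0.02925699]), 'effort': array([ 3.41386867e-04, -3.91692317e+01,  1.87932944e+01,  4.23181370e+00,
        1.34523906e-02, -7.48724619e-05]), 'tcp_pos': array([0.16643672, 0.60186233, 0.22156407]), 'ee_rot': array([[ 9.63781175e-01, -2.66693964e-01, -4.20379946e-04],
       [-2.66694270e-01, -9.63779201e-01, -1.95413495e-03],
       [ 1.16002546e-04,  1.99547140e-03, -9.99998002e-01]]), 'wrist_force': array([-0.26891666,  1.09639254, -0.35693411]), 'moment': array([ 0.035304  , -0.01957845, -0.01102752]), 'gripper_force': 0.0, 'gripper_width': 0.9990346225147326} 0.0187
```

View pics/top0.png

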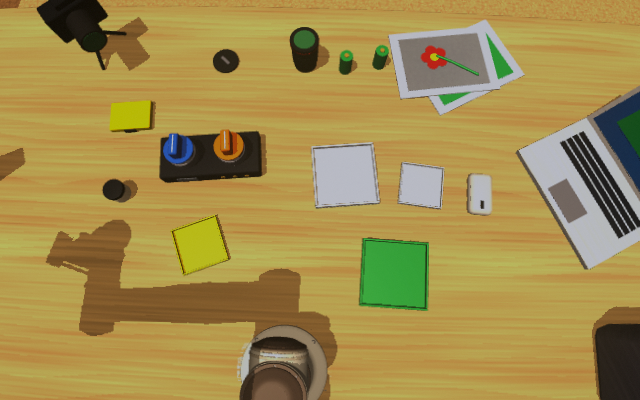

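View pics/scene0.png

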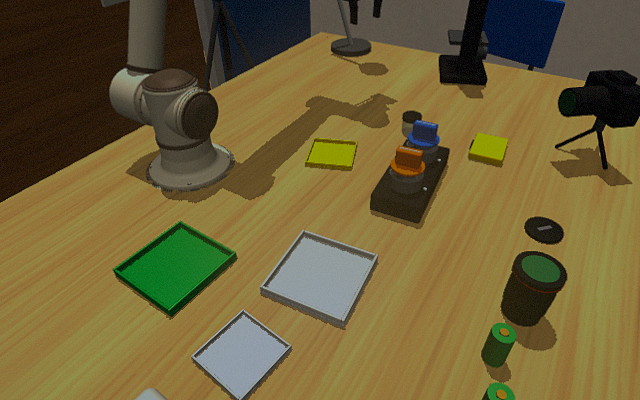

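The top view shows the orange cap at about (228,145), the blue cap at (178,148) and the large white tray at about (345,175). The scene view shows the orange bar top at about (409,155). Next I'll zoom in on both for detail.

```bash
cat >h.py <<'E'
import cv2,numpy as np
from station import r,cams
def ray(n,uv):
    c=cams.get_calibration(n);K=c["camera_matrix"];R=cv2.Rodrigues(c["rvec"])[0]
    p=cv2.undistortPoints(np.array([[uv]],float),K,np.array([c["k1"],0,0,0,0.]))[0,0]
    return -R.T@c["tvec"],R.T@np.array([*p,1.])
def at(n,uv,z):
    o,d=ray(n,uv);return o+d*(z-o[2])/d[2]
def proj(n,P):
    c=cams.get_calibration(n)
    return cv2.projectPoints(np.array(P,float).reshape(-1,1,3),c["rvec"],c["tvec"],c["camera_matrix"],np.array([c["k1"],0,0,0,0.]))[0].reshape(-1,2)
def crop(n,box,k,f,im=None):
    im=cams.capture(n) if im is None else im
    x0,y0,x1,y1=box
    cv2.imwrite(f,cv2.resize(im[y0:y1,x0:x1,::-1],None,fx=k,fy=k,interpolation=cv2.INTER_CUBIC))
E
python3 - <<'E'
from h import *
a=cv2.imread("pics/top0.png")[:,:,::-1];b=cv2.imread("pics/scene0.png")[:,:,::-1]
A=cv2.resize(a[115:215,150:390],None,fx=3.3,fy=3.3,interpolation=cv2.INTER_CUBIC)
B=cv2.resize(b[100:230,250:450][:,100:],None,fx=2,fy=2,interpolation=cv2.INTER_CUBIC)
cv2.imwrite("pics/c1.png",A[:,:,::-1])
crop("scene",(360,110,460,220),5,"pics/c2.png",b)
for n in("top","scene"): print(ray(n,(320,200)),proj(n,[[0,0,0],r.sense()["tcp_pos"]]))
for uv in((228,145),(178,148)):print(at("top",uv,.13))
print(at("top",(345,175),.018))
E
```

```text
(array([ 0.19964745, -0.06961176,  0.93490582]), array([ 0.21316796, -0.00276298, -0.97719803])) [[283.12668346 369.30877031]
 [-30.5353169  283.1439387 ]]
(array([ 0.74008231, -0.54759738,  0.58998611]), array([-0.41993681,  0.64748682, -0.63616404])) [[191.100497   165.66262112]
 [365.1709794   20.17755911]]
[0.49508562 0.13975024 0.13      ]
[0.48455773 0.2532921  0.13      ]
[ 0.46607646 -0.13294225  0.018     ]
```

View pics/c1.png

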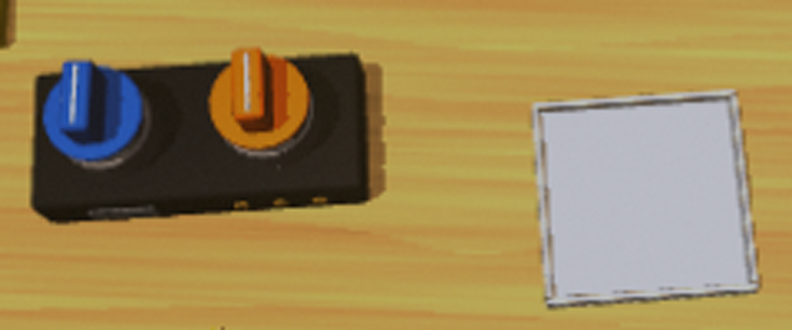

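View pics/c2.png

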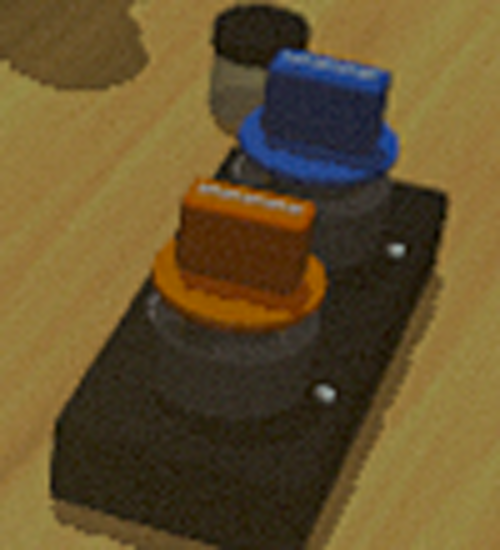

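```bash
python3 - <<'E'
from h import *
T=lambda u,v:(150+u/3.3-.35,115+v/3.3-.35)
S=lambda u,v:(360+u/5-.4,110+v/5-.4)
for nm,n,f,pts in(("orT","top",T,[(245,52),(250,116)]),("orS","scene",S,[(200,187),(305,210)]),("blT","top",T,[(74,65),(77,127)]),("blS","scene",S,[(285,57),(385,75)])):
    a,b=[at(n,f(*p),.131) for p in pts];d=a-b
    print(nm,((a+b)/2).round(4),np.linalg.norm(d).round(4),np.degrees(np.arctan2(d[1],d[0])).round(1))
c=[at("top",T(*p),.018)[:2] for p in[(533,102),(735,92),(758,290),(548,306)]]
print("tray",np.mean(c,0),[np.linalg.norm(c[i]-c[i-1]).round(3) for i in range(4)],c)
c=[at("top",T(*p),.045)[:2] for p in[(37,76),(359,55)]];print(c,np.linalg.norm(c[0]-c[1]),np.degrees(np.arctan2(*(c[0]-c[1])[::-1])))
# colour-mask centroid of bar+flange not needed
# white dots
for p in[(397,249),(325,393)]:print("dot",at("scene",S(*p),.045))
E
```

```text
orT [0.5064 0.1482 0.131 ] 0.0472 9.5
orS [0.5071 0.1502 0.131 ] 0.0433 -172.7
blT [0.4942 0.2668 0.131 ] 0.0458 9.9
blS [0.496  0.2702 0.131 ] 0.0444 -171.1
tray [ 0.4689521  -0.13206742] [np.float64(0.162), np.float64(0.157), np.float64(0.158), np.float64(0.158)] [array([ 0.54152634, -0.04502992]), array([ 0.55528529, -0.20189004]), array([ 0.39828193, -0.21910804]), array([ 0.38071483, -0.06224166])]
[array([0.54093665, 0.33487274]), array([0.56510259, 0.08822277])] 0.24783098591727087 95.59578728642701
dot [0.53755212 0.27466192 0.045     ]
dot [0.54901768 0.15480514 0.045     ]
```

Both views agree. The orange axis is at about (0.507, 0.149), the pack's yaw is about 5.6° and the tray centre is at about (0.469, -0.132). First I'll turn the tool into line, then travel.

```bash
cat >rel.py <<'E'
import sys
from h import *
# python3 rel.py x y z yaw : remaining move in tool axes
x,y,z,yaw=map(float,sys.argv[1:5])
s=r.sense();R=s["ee_rot"];np.set_printoptions(suppress=True,precision=4)
cur=np.degrees(np.arctan2(R[1,0],R[0,0]))
d=(yaw-cur+90)%180-90
print("t",s["time_s"],"tcp",s["tcp_pos"],"yaw",cur,"j",s["joints"].round(1),"F",s["wrist_force"],"w",s["gripper_width"]*.087,s["gripper_force"])
print("tilt",R[:,2]);print("shift tool",R.T@(np.array([x,y,z])-s["tcp_pos"]),"az units",-d/6)
E
python3 -m handwheel '[[[0,0,-1.17,0,0,0,0.06],[0,0,-1.17,0,0,0,0.06],[0,0,-1.17,0,0,0,0.06],[0,0,0,0.0245,0.0403,0,0.06],[0,0,0,0.0245,0.0403,0,0.06],[0,0,0,0.0245,0.0403,0,0.06],[0,0,0,0.0245,0.0403,0,0.06],[0,0,0,0.0245,0.0403,0,0.06],[0,0,0,0.0245,0.0403,0,0.06],[0,0,0,0.0245,0.0403,0,0.06],[0,0,0,0.0245,0.0403,0,0.06],[0,0,0,0.0245,0.0403,0,0.06]]]'
python3 rel.py .5067 .149 .20 5.6
```

```text
time_s: 1.3
tcp_pos: [0.422, 0.2611, 0.2224]
ee_rot: [[0.995, 0.098, -0.0], [0.098, -0.995, -0.0], [-0.0, 0.0, -1.0]]
wrist_force: [1.0, 0.2, -0.2]
gripper_width: 0.692
gripper_force: 0.0
t 1.3 tcp [0.422  0.2611 0.2224] yaw 5.620424765804823 j [ 50.5   9.5 -17.2  -0.  -63.4  45.1] F [ 1.0359  0.246  -0.1767] w 0.060189609935190756 0.0
tilt [-0.0003 -0.0001 -1.    ]
shift tool [0.0734 0.1199 0.0224] az units 0.0034041276341364815
```

```bash
python3 -m handwheel '[[[0,0,0,0.0245,0.04,0,0.06],[0,0,0,0.0245,0.04,0,0.06],[0,0,0,0.0244,0.0399,0,0.06],[0,0,0,0,0,0.03,0.06],[0,0,0,0,0,0.03,0.06],[0,0,0,0,0,0,0.06],[0,0,0,0,0,0,0.06]]]'
python3 rel.py .5067 .149 .103 5.6
python3 - <<'E'
from h import *
a=cams.capture("scene");b=cams.capture("top")
A=cv2.resize(a[80:220,340:470],(557,600),interpolation=cv2.INTER_CUBIC)
cv2.imwrite("pics/d1.png",A[:,:,::-1])
E
```

```text
time_s: 2.0
tcp_pos: [0.5063, 0.1507, 0.1627]
ee_rot: [[0.995, 0.098, -0.0], [0.098, -0.995, -0.001], [-0.001, 0.001, -1.0]]
wrist_force: [1.1, 0.5, 0.5]
gripper_width: 0.69
gripper_force: 0.0
t 2.0 tcp [0.5063 0.1507 0.1627] yaw 5.633160198376312 j [ 34.2  15.8 -18.1   0.  -56.2  61.4] F [1.1107 0.5314 0.4892] w 0.06002203057564204 0.0
tilt [-0.0005 -0.0011 -1.    ]
shift tool [0.0003 0.0017 0.0597] az units 0.00552669972938465
```

View pics/d1.png

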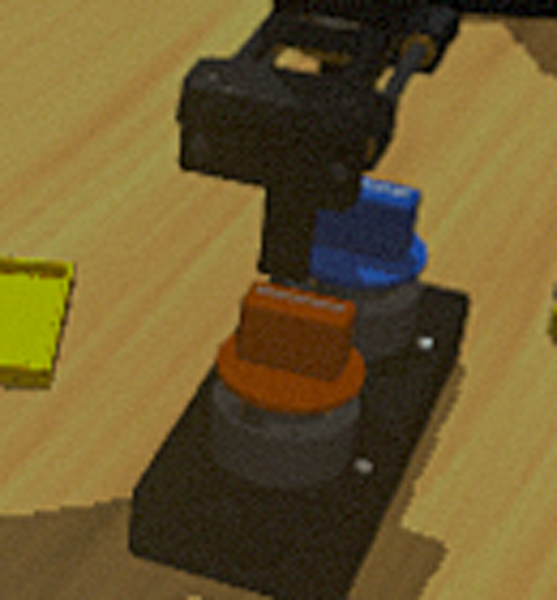

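The near finger's tip is at about crop (288,275) and the orange bar top is centred at about (298,298). I'll check that against a projection.

```bash
python3 - <<'E'
from h import *
s=r.sense();p=s["tcp_pos"];R=s["ee_rot"]
q=[p+R@np.array(v) for v in[(-.0095,.03,0),(.0095,.03,0),(-.0095,.045,0),(.0095,.045,0)]]
print((proj("scene",q)-[340,80])*600/140)
E
```

```text
[[269.82359291 261.0308368 ]
 [310.90774488 270.33785474]
 [259.40600371 277.09722008]
 [300.93840737 286.66822071]]
```

Consistent. I'll descend and grip.

```bash
python3 -m handwheel '[[[0,0,0,0,0.0015,0.02,0.06],[0,0,0,0,0,0.02,0.06],[0,0,0,0,0,0.0195,0.06],[0,0,0,0,0,0,0.06],[0,0,0,0,0,0,0.01],[0,0,0,0,0,0,0.01],[0,0,0,0,0,0,0.01],[0,0,0,0,0,0,0.01],[0,0,0,0,0,0,0.01],[0,0,0,0,0,0,0.01],[0,0,0,0,0,0,0.01]]]'
python3 rel.py .5067 .149 .09 5.6
```

```text
time_s: 3.2
tcp_pos: [0.5064, 0.1492, 0.1034]
ee_rot: [[0.995, 0.098, 0.0], [0.098, -0.995, -0.0], [0.0, 0.0, -1.0]]
wrist_force: [0.0, 0.1, 1.8]
gripper_width: 0.251
gripper_force: 29.9
t 3.2 tcp [0.5064 0.1492 0.1034] yaw 5.597409539412877 j [ 34.   19.7 -22.4   0.  -47.9  61.5] F [0.0186 0.0569 1.763 ] w 0.02180401339272876 29.87518284469843
tilt [ 0.0002 -0.0001 -1.    ]
shift tool [0.0003 0.0002 0.0134] az units -0.0004317434311881622
```

Gripped: width is 21.8 mm and lateral force is almost zero. Now push down 11 mm.

```bash
python3 -m handwheel '[[[0,0,0,0,0,0.003,0.01],[0,0,0,0,0,0.003,0.01],[0,0,0,0,0,0.003,0.01],[0,0,0,0,0,0.0025,0.01],[0,0,0,0,0,0,0.01],[0,0,0,0,0,0,0.01],[0,0,0,0,0,0,0.01]]]'
python3 rel.py .5067 .149 .092 70.6
```

```text
time_s: 3.9
tcp_pos: [0.5066, 0.1492, 0.0929]
ee_rot: [[0.995, 0.098, 0.001], [0.098, -0.995, -0.0], [0.001, 0.0, -1.0]]
wrist_force: [-2.1, -1.3, 9.6]
gripper_width: 0.25
gripper_force: 29.9
t 3.9 tcp [0.5066 0.1492 0.0929] yaw 5.635688074793979 j [ 34.1  20.4 -23.1   0.1 -46.4  61.5] F [-2.0899 -1.2674  9.6128] w 0.02171900279141419 29.87593922764063
tilt [ 0.0008 -0.0002 -1.    ]
shift tool [0.0001 0.0003 0.0009] az units -10.827385320867668
```

```bash
python3 -m handwheel '[[[0,0,-0.5,0,0,0.0005,0.01],[0,0,-1,0,0,0,0.01],[0,0,-1,0,0,0,0.01],[0,0,-1,0,0,0,0.01],[0,0,-1,0,0,0,0.01],[0,0,0,0,0,0,0.01]]]'
python3 rel.py .5067 .149 .092 70.6
python3 - <<'E'
from h import *
print(r.sense()["moment"])
crop("scene",(340,80,470,220),4,"pics/d2.png")
E
```

```text
time_s: 4.5
tcp_pos: [0.5085, 0.1503, 0.0933]
ee_rot: [[0.841, 0.542, 0.005], [0.542, -0.841, 0.002], [0.005, 0.001, -1.0]]
wrist_force: [-0.4, -0.1, 9.9]
gripper_width: 0.252
gripper_force: 29.9
t 4.5 tcp [0.5085 0.1503 0.0933] yaw 32.78949548280526 j [ 34.1  20.5 -23.    0.1 -46.2  88.7] F [-0.3816 -0.1275  9.9434] w 0.02196361891266884 29.882704275660217
tilt [ 0.0052  0.0019 -1.    ]
shift tool [-0.0022  0.0001  0.0012] az units -6.30175075286579
[0.03146433 0.13007376 0.09305009]
```

View pics/d2.png

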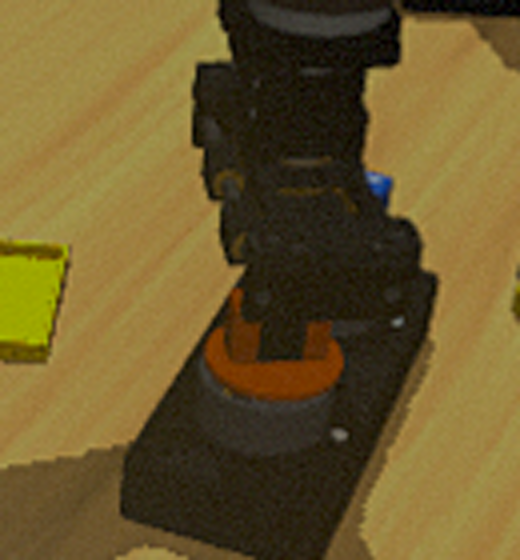

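The orange cap (flange at about crop (275,355)) is down in its collar and turning with the fingers. I'll finish the twist.

```bash
python3 -m handwheel '[[[0,0,-1,0,0,0,0.01],[0,0,-1,0,0,0,0.01],[0,0,-1,0,0,0,0.01],[0,0,-1,0,0,0,0.01],[0,0,-1,0,0,0,0.01],[0,0,-1,0,0,0,0.01],[0,0,0,0,0,0,0.01],[0,0,0,0,0,0,0.01]]]'
python3 rel.py .5067 .149 .092 70.6
```

```text
time_s: 5.35
tcp_pos: [0.5085, 0.1503, 0.0933]
ee_rot: [[0.363, 0.932, 0.005], [0.932, -0.363, 0.002], [0.004, 0.004, -1.0]]
wrist_force: [-0.5, 0.9, 9.9]
gripper_width: 0.252
gripper_force: 29.9
t 5.35 tcp [0.5085 0.1503 0.0933] yaw 68.6955758586052 j [ 34.1  20.5 -23.    0.1 -46.2 124.6] F [-0.4586  0.8691  9.9142] w 0.02196492713043018 29.88490955438465
tilt [ 0.0053  0.0019 -1.    ]
shift tool [-0.0019 -0.0012  0.0013] az units -0.3174040235657998
```

63° turned, which is inside the 56–74 window. Lift.

```bash
python3 -m handwheel '[[[0,0,-0.25,0,0,0,0.01],[0,0,0,0,0,-0.005,0.01],[0,0,0,0,0,-0.005,0.01],[0,0,0,0,0,-0.005,0.01],[0,0,0,0,0,-0.005,0.01],[0,0,0,0,0,-0.005,0.01],[0,0,0,0,0,0,0.01],[0,0,0,0,0,0,0.01]]]'
python3 rel.py .5067 .149 .092 70.6
```

```text
time_s: 6.15
tcp_pos: [0.5052, 0.1488, 0.1151]
ee_rot: [[0.341, 0.94, -0.003], [0.94, -0.341, -0.001], [-0.002, -0.002, -1.0]]
wrist_force: [-0.7, -0.6, -1.8]
gripper_width: 0.249
gripper_force: 29.9
t 6.15 tcp [0.5052 0.1488 0.1151] yaw 70.0778716135734 j [ 34.1  18.8 -21.7  -0.  -49.7 126.1] F [-0.7202 -0.5723 -1.7731] w 0.021636138721676836 29.876997177489102
tilt [-0.0026 -0.001  -1.    ]
shift tool [0.0008 0.0014 0.0231] az units -0.08702139773776689
```

The wrist now carries only the cap's weight, so it's free. Raise it clear.

```bash
python3 -m handwheel '[[[0,0,0,0,0,-0.01,0.01],[0,0,0,0,0,-0.02,0.01],[0,0,0,0,0,-0.03,0.01],[0,0,0,0,0,-0.03,0.01],[0,0,0,0,0,0,0.01]]]'
python3 rel.py .469 -.132 .19 70.6
```

```text
time_s: 6.65
tcp_pos: [0.5088, 0.1504, 0.211]
ee_rot: [[0.34, 0.941, 0.009], [0.941, -0.34, 0.004], [0.007, 0.007, -1.0]]
wrist_force: [0.3, 0.2, -1.7]
gripper_width: 0.253
gripper_force: 29.9
t 6.65 tcp [0.5088 0.1504 0.211 ] yaw 70.15264983988746 j [ 34.1  13.1 -14.2   0.1 -62.1 126.1] F [ 0.3091  0.2434 -1.7468] w 0.02197045104349742 29.87726954743266
tilt [ 0.0089  0.004  -1.    ]
shift tool [-0.2793  0.0583  0.0196] az units -0.07455836001875582
```

```bash
python3 -m handwheel '[[[0,0,0,-0.02,0.0042,0,0.01],[0,0,0,-0.035,0.0073,0,0.01],[0,0,0,-0.035,0.0073,0,0.01],[0,0,0,-0.035,0.0073,0,0.01],[0,0,0,-0.035,0.0073,0,0.01],[0,0,0,-0.035,0.0073,0,0.01],[0,0,0,-0.035,0.0073,0,0.01],[0,0,0,-0.03,0.0062,0,0.01],[0,0,0,-0.0193,0.0041,0,0.01],[0,0,0,0,0,0,0.01],[0,0,0,0,0,0,0.01],[0,0,0,0,0,0,0.01]]]'
python3 rel.py .469 -.132 .045 70.6
python3 - <<'E'
from h import *
crop("scene",(200,100,440,340),2.4,"pics/e1.png")
E
```

```text
time_s: 7.85
tcp_pos: [0.466, -0.1326, 0.2058]
ee_rot: [[0.34, 0.941, -0.001], [0.941, -0.34, 0.0], [0.0, -0.001, -1.0]]
wrist_force: [0.9, 0.4, -1.3]
gripper_width: 0.252
gripper_force: 29.9
t 7.85 tcp [ 0.466  -0.1326  0.2058] yaw 70.13763848946692 j [  3.4   9.1 -20.1  -0.  -60.8 156.8] F [ 0.9327  0.4171 -1.3041] w 0.021941650410123668 29.87730134278536
tilt [-0.0006  0.0003 -1.    ]
shift tool [0.0015 0.0028 0.1608] az units -0.0770602517555119
```

View pics/e1.png

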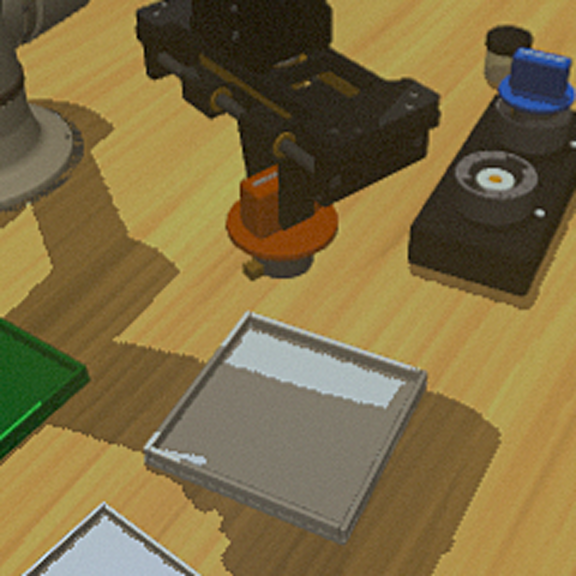

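The cap hangs upright at about (283,225) above the white tray (centre about (288,425)), the well is empty, and the blue cap is untouched. I'll lower to just above the floor.

```bash
python3 -m handwheel '[[[0,0,0,0.0015,0.0028,0.02,0.01],[0,0,0,0,0,0.035,0.01],[0,0,0,0,0,0.035,0.01],[0,0,0,0,0,0.03,0.01],[0,0,0,0,0,0.02,0.01],[0,0,0,0,0,0.01,0.01],[0,0,0,0,0,0,0.01],[0,0,0,0,0,0,0.01],[0,0,0,0,0,0,0.01]]]'
python3 rel.py .469 -.132 .047 70.6
```

```text
time_s: 8.8
tcp_pos: [0.4704, -0.1326, 0.0573]
ee_rot: [[0.34, 0.94, 0.003], [0.94, -0.34, -0.0], [0.001, 0.003, -1.0]]
wrist_force: [0.3, 0.3, -1.3]
gripper_width: 0.252
gripper_force: 29.9
t 8.8 tcp [ 0.4704 -0.1326  0.0573] yaw 70.13576500903126 j [  3.4  20.2 -30.7   0.  -39.  156.8] F [ 0.2967  0.3159 -1.3461] w 0.02195551748044047 29.877204755321145
tilt [ 0.003  -0.0001 -1.    ]
shift tool [ 0.     -0.0015  0.0103] az units -0.077372498494789
```

```bash
python3 -m handwheel '[[[0,0,0,0,0,0.003,0.01],[0,0,0,0,0,0.003,0.01],[0,0,0,0,0,0.002,0.01],[0,0,0,0,0,0.001,0.01],[0,0,0,0,0,0,0.01],[0,0,0,0,0,0,0.01],[0,0,0,0,0,0,0.01]]]'
python3 rel.py .469 -.132 .047 70.6
```

```text
time_s: 9.5
tcp_pos: [0.4691, -0.1328, 0.0473]
ee_rot: [[0.34, 0.94, -0.0], [0.94, -0.34, -0.0], [-0.0, -0.0, -1.0]]
wrist_force: [-2.5, 0.1, 3.8]
gripper_width: 0.25
gripper_force: 29.9
t 9.5 tcp [ 0.4691 -0.1328  0.0473] yaw 70.10376834050187 j [  3.3  21.1 -31.3   0.  -37.7 156.8] F [-2.5178  0.122   3.8459] w 0.021764334610168173 29.878829391673207
tilt [-0.0002 -0.0001 -1.    ]
shift tool [ 0.0007 -0.0004  0.0003] az units -0.08270527658302029
```

Floor contact at TCP height 0.047, as expected. Open and withdraw.

```bash
python3 -m handwheel '[[[0,0,0,0,0,0,0.03],[0,0,0,0,0,0,0.045],[0,0,0,0,0,0,0.06],[0,0,0,0,0,0,0.06],[0,0,0,0,0,0,0.06],[0,0,0,0,0,-0.01,0.06],[0,0,0,0,0,-0.03,0.06],[0,0,0,0,0,-0.04,0.06],[0,0,0,0,0,-0.04,0.06],[0,0,0,0,0,-0.04,0.06],[0,0,0,0,0,0,0.06],[0,0,0,0,0,0,0.06]]]'
python3 - <<'E'
from h import *
crop("scene",(200,100,440,340),2.4,"pics/e2.png")
E
```

```text
time_s: 10.7
tcp_pos: [0.4694, -0.1326, 0.2085]
ee_rot: [[0.341, 0.94, 0.003], [0.94, -0.341, 0.001], [0.002, 0.003, -1.0]]
wrist_force: [-0.7, 1.4, 0.2]
gripper_width: 0.687
gripper_force: 0.0
```

View pics/e2.png

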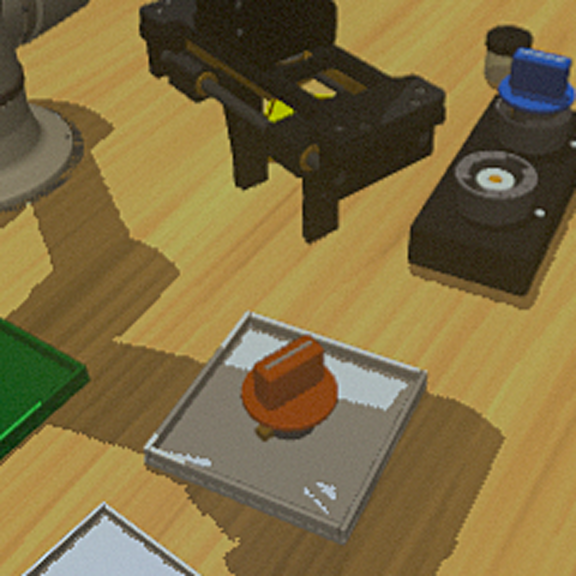

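The cap stands upright in the middle of the tray (flange at about (290,395)), the gripper is empty and clear, and the blue cap is unmoved. Handing in.

```bash
python3 -c "
from station import r
print(r.finish_job())"
```

```text
the job is handed in; nothing more can be done
None
```

I pushed down, twisted off and lifted out the orange cap, and it stands upright and released in the large white tray with the blue cap unmoved; I handed the job in at about 11 s, and the system gave no verdict.

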